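# Square a drone camera mount and hold it flush on the tilted bonding jig

### The job

Push the camera mount on the flat tray against both blue stops so that two edges of its base plate lie along them, then lift it, carry it to the jig, tilt it to match the sloped yellow pad and press it flush on the pad, plate covering pad edge to edge, pushing the sprung pad gently about half-way in without bottoming it. Finish while still holding it pressed there: do not let go. Leave the other things on the bench where they are.

Things in the scene. Friction and masses are not known exactly. Their poses are not given: they have to be found in the camera images.
- mount_block (a point): the camera mount (part to handle, 70-140 g): black base plate 80 (x) x 56 (y) x 4 mm, on its middle an upright orange block 44 (x) x 16 (y, pinch here) x 52 mm, 56 mm high in all; a 15 mm lens juts 8 mm from the block's +x end, 42 mm above the underside. Point: the block's centre, 30 mm above the plate's underside; z up out of the plate
- mount_foot (a point): centre of the underside of the mount's base plate, 30 mm below mount_block, same axes. At the start the mount lies loose and askew on the tray's floor, 14 to 40 mm short of its squared place in x and y
- nest: fixed aluminium squaring tray 170 (x) x 130 (y) mm, floor 6 mm above the bench, with two blue stop bars 6 mm above the floor: the far one along y, inner face at x = +55 mm; the left one along x, inner face at y = +40 mm. Origin: centre, on the bench. Against both stops the mount's centre is at x = +15, y = +12 mm, axes parallel
- jig: fixed bonding jig: black base 150 x 110 x 10 mm, two aluminium cheeks 40 mm long, 82 mm high, outer faces at y = +-44 mm; between them a cradle locked at 11 to 29 degrees (differs each time) with the yellow pad, its axis along y 70 mm above the bench. Origin under its centre on the bench; the pad's face leans towards this frame's -x
- pad_face (a point): centre of the yellow pad's upper, sloped face: 80 (x) x 56 (y) mm like the mount's plate; pad 6 mm thick, face 28 mm out from the cradle's axis when not pressed. z: outward normal, x up the slope, y level; moves in with the pad
- pad (a joint): how far the sprung pad is pushed in along its normal, 0 (out) to 0.012 m (bottomed); a spring of about 1 N per mm with 3 N of preload (about 9 N half-way, 15 N at the bottom)
- driver: bystander: screwdriver lying in the middle, 150 mm long; origin under its centre
- motor: bystander: small black drone motor, 29 mm across, 33 mm high with shaft; origin at its foot
- battery: bystander: blue drone battery with yellow band, 87 x 36 x 34 mm; origin under its centre
- tape: bystander: blue tape roll lying flat, 90 mm across, 24 mm high; origin under its centre
- screw_box: bystander: red two-part screw box, 110 x 80 x 30 mm; origin under its centre
- frame: bystander: black four-motor drone frame, about 240 mm across and 55 mm high; origin under its centre
- prop: bystander: green two-blade propeller, 128 mm long; origin under its hub

How it is judged (in metres and radians):
On the way, in this order (a step that is already met when the one before it is completed fails the run):
1. the mount lies on the tray with its plate edges along both stops (within about 2.5 mm and 2.5 degrees) (x of mount_foot in the frame of nest between 0.0125 and 0.018 m and y of mount_foot in the frame of nest between 0.0095 and 0.015 m and angle between the x axis of mount_foot and the x axis of nest, either way round below 0.045 rad and z of mount_foot in the frame of nest below 0.01 m), for 0.2 s.
2. the mount is lifted clear of the tray (z of mount_foot in the frame of nest above 0.03 m), for 0.1 s.
At the end, for the whole second after the job is handed in: the mount, still gripped, is pressed flush on the sloped pad (faces parallel within 1.7 degrees, plate centred on the pad within 5 mm along each edge and turned less than 4 degrees), the sprung pad is pushed in 3 to 10 mm with at least 4 N, all at rest; the fingers do not push on the jig (x of mount_foot in the frame of pad_face between -0.005 and 0.005 m and y of mount_foot in the frame of pad_face between -0.005 and 0.005 m and z of mount_foot in the frame of pad_face between -0.002 and 0.002 m and angle between the z axis of mount_foot and the z axis of pad_face, either way round below 0.03 rad and angle between the x axis of mount_foot and the x axis of pad_face, either way round below 0.07 rad and value of joint pad between 0.003 and 0.01 m and contact force between mount and jig above 4 N and contact force between the fingers and mount above 2 N and linear speed of mount below 0.02 m/s and contact force between the fingers and jig below 0.5 N); the arm keeps its last pose, push and grip.
It fails at once if the sprung pad is bottomed (value of joint pad above 0.0117 m).
It fails at once if the mount is rammed against the jig with over 30 N (contact force between mount and jig above 30 N).
It fails at once if a bystander is moved by more than 20 mm (distance of any of driver, motor, battery, tape, screw_box, frame, prop from where it was at the start of the episode above 0.02 m).
It also fails if it takes over 51 s, if anything falls off the work surface, if the arm or the gripper's body presses on something with over 40 N, if the wrist force passes 120 N, or if a joint passes its speed limit or range.

### The arm

A 6-joint arm with a two-finger parallel gripper is mounted at the origin on the work surface. World frame = base frame: x ahead of the robot, y to its left, z up, the work surface at z = 0. Lengths are in m, angles in degrees, forces in N, time in s.
With the tool pointing down it reaches from about 0.25 to 0.725 m from the base axis. Payload 9.7 kg.
Tool frame: the origin (TCP) lies between the finger pads; the fingertips stand 11 mm ahead of it and the grasp point (between the pads) lies 8 mm behind it; y points along the fingers, x is the direction in which the jaws open and shut, and the axes are right-handed (so a half turn about y gives the same grasp; the last joint's range is limited). The gripper opens to 85 mm and grips with 20 to 120 N. Pads are 22 mm wide; open, the fingers measure 114 mm over their backs; the gripper's body (76 mm by 85 mm) begins 54 mm behind the grasp point. The pads swing forward as they close: fully open they stand 13 mm farther back than shut.
Start: joints at [71.62, 4.979, 10.078, 95.1, 0, 90], TCP at [0.173, 0.522, 0.242] pointing down, gripper open.
Joint ranges: [-179.16, 179.16], [-48.56, 103.87], [-65.8, 70.77], [-126.05, 130.52], [-82.76, 87.17], [-180, 180]. Speed limits (degrees/s): [127.2, 127.2, 147.25, 180, 180, 180].

### API

Orientations are given as [roll, pitch, yaw] about the fixed x, y, z axes, in that order (R = Rz(yaw) Ry(pitch) Rx(roll)).
In Python, from workcell import bot, vision gives the robot as it stands. The module is installed in compiled form; this text tells all that it offers.
- The arm moves only by the shell command python3 -m crank 'ROWS' [OPENING] [FORCE]. ROWS is text: rows parted by semicolons, each of 6 numbers parted by spaces: the shift along the tool's x, y, z in m, then the turn, a rotation vector about the tool's x, y, z in rad. A call has 1 to 8 rows; each row is the pose to reach, as a shift and turn from the pose commanded when the call began, along the tool's axes at that moment; what a row does not reach only later rows make up. A row lasts 1/10 s, in which the tool goes at most 50 mm and 8.59 degrees, less where a joint would pass 70% of its speed; a pose out of reach is approached as far as the arm can. A call with a gripper value outside its range is refused whole. OPENING is the gripper's target within -1 to 1 (shut at 1, half-way at 0, fully open at -1), set as the call begins (- or left out, the last holds). The fingers move at their own pace and stop on an object; FORCE is the grip in N (left out, the last holds). Time passes only in rows, so rows that repeat a pose let the fingers close. It gives the time, the measured TCP pose, the force and the opening at its end, in the units of the state.
- bot.get_obs(): the state, without advancing time (a new reading comes with each control period).
- vision.camera(name): name is "scene" or "top" or "wrist"; returns the picture (384x512x3 uint8, red, green, blue); there is no depth.
- vision.get_calibration(name): a dict with "fx", "fy", "cx", "cy" (pixels), "rvec" (rotation vector, rad) and "tvec" (3), from world to camera coordinates, as OpenCV has them. Camera axes: x right, y down, z forward; pixel columns grow to the right and rows downward; lengths in m; the calibration is good to about 2 mm. A picture is of the moment at which its call begins: read the wrist's pose just before it. get_calibration takes no time and is no camera call; for the wrist camera it gives the pose at the moment of the call.
- bot.job_done(): hands the job in, once; it reports no verdict.
The state is a dict: "time": time; "q": joint angles; "qd": joint speeds; "joint_efforts": joint torques, N m; "ee_pos": TCP position; "tcp_rot": TCP orientation; "wrist_force": force on the tool from outside, world axes, zero at the start; "torque": the same for the moment, N m; "opening": finger opening in m.
Only numpy, scipy, OpenCV 4.12 (cv2) and the standard library are available. Lean on these libraries where they do the work, as an engineer would, in place of code of your own. Each camera call takes 0.05 s, during which the arm holds its last target. There are 200 camera calls.

## Working session

There is one attempt and no reset: what is moved stays moved. The work goes in short steps, Python scripts to look and compute and a shell command to move; the robot and the scene stay as the last step left them, time stands still between calls to the robot, and variables do not carry over. Pictures are saved under pics/ and viewed, about 8 in all and at most 12, crops included, and the job is handed in when it is done.

```bash
mkdir -p pics
python3 - <<'E'
from workcell import bot, vision
import cv2, numpy as np
o=bot.get_obs(); print({k:np.round(v,3).tolist() for k,v in o.items()})
for n in ("scene","top","wrist"):
    c=vision.get_calibration(n); print(n,{k:np.round(v,4).tolist() for k,v in c.items()})
ims=[vision.camera(n) for n in ("scene","top")]
for n,i in zip(("scene","top"),ims):
    np.save(f"pics/{n}0.npy",i); cv2.imwrite(f"pics/{n}0.png",cv2.resize(i[:,:,::-1],(800,600),interpolation=cv2.INTER_CUBIC))
E
```

```text
{'time': 0.0, 'q': [71.618, 5.011, 10.034, 95.1, -0.001, 90.0], 'qd': [0.054, -0.026, 0.04, -0.062, -0.021, -0.048], 'joint_efforts': [0.007, -52.038, 46.481, 0.016, 0.0, 0.0], 'ee_pos': [0.173, 0.522, 0.242], 'tcp_rot': [-90.001, 0.077, 71.618], 'wrist_force': [0.028, 0.977, -0.556], 'torque': [-0.052, -0.031, -0.017], 'opening': 0.085}
scene {'fx': 458.6229, 'fy': 458.6229, 'cx': 264.4501, 'cy': 193.8969, 'rvec': [1.8692, 1.2338, -0.6855], 'tvec': [-0.2633, -0.211, 1.7277]}
top {'fx': 397.0688, 'fy': 397.0688, 'cx': 258.3589, 'cy': 191.6293, 'rvec': [2.1899, -2.1374, 0.0895], 'tvec': [0.0257, 0.603, 1.107]}
wrist {'fx': 310.6159, 'fy': 310.6159, 'cx': 257.7568, 'cy': 187.2511, 'rvec': [-2.336, -1.6846, -0.2584], 'tvec': [-0.5502, -0.0393, 0.3789]}
```

View pics/top0.png

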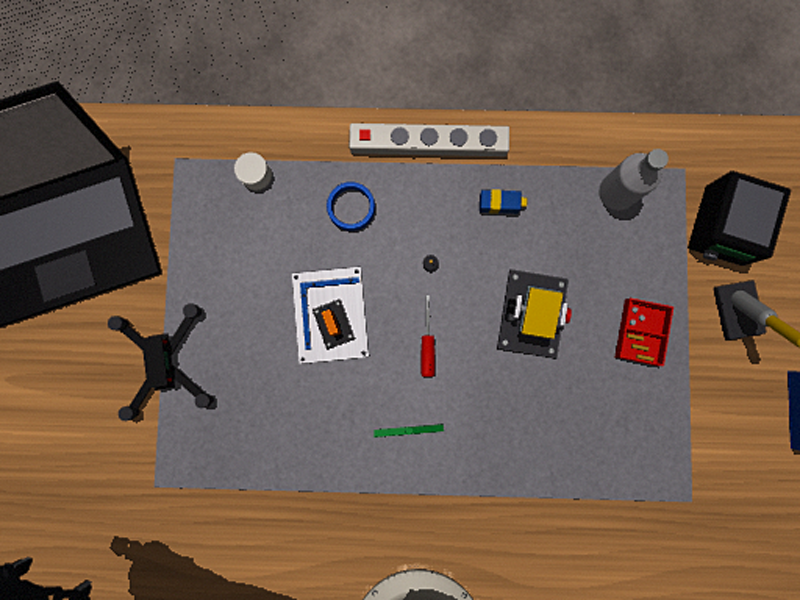

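View pics/scene0.png

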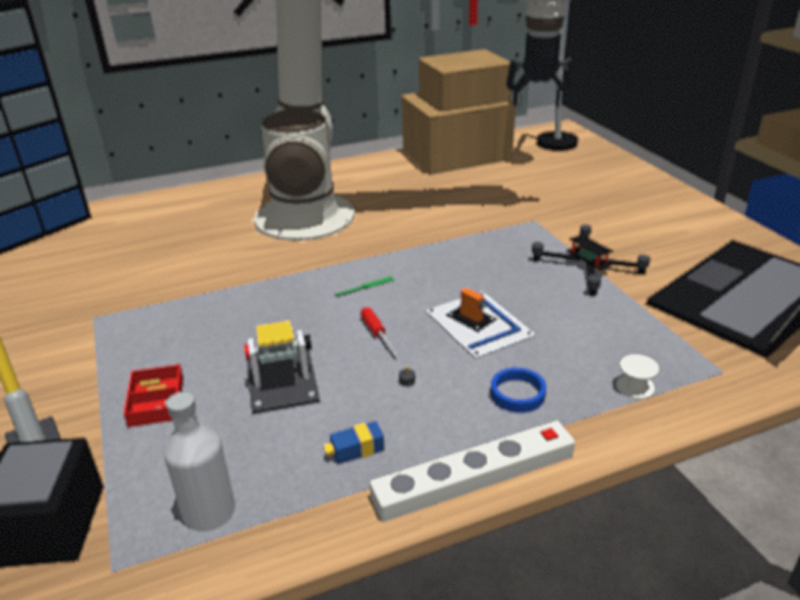

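```bash
cat > h.py <<'E'
import cv2, numpy as np
from scipy.spatial.transform import Rotation as R
def cam(c): 
    r=R.from_rotvec(np.ravel(c["rvec"])).as_matrix(); return r,-r.T@np.ravel(c["tvec"])
def rays(c,uv):
    r,o=cam(c); uv=np.atleast_2d(uv).astype(float)
    d=np.c_[(uv[:,0]-c["cx"])/c["fx"],(uv[:,1]-c["cy"])/c["fy"],np.ones(len(uv))]
    return o,d@r
def onplane(c,uv,z):
    o,d=rays(c,uv); return o+d*((z-o[2])/d[:,2])[:,None]
def mask(im,h0,h1,smin=120,vmin=60,vmax=255):
    return cv2.inRange(cv2.cvtColor(im,cv2.COLOR_RGB2HSV),(h0,smin,vmin),(h1,255,vmax))
def white(im): return cv2.inRange(cv2.cvtColor(im,cv2.COLOR_RGB2HSV),(0,0,190),(180,50,255))
def blobs(m,n=1,roi=None):
    if roi: q=np.zeros_like(m); x0,y0,x1,y1=roi; q[y0:y1,x0:x1]=m[y0:y1,x0:x1]; m=q
    cs,_=cv2.findContours(m,cv2.RETR_EXTERNAL,cv2.CHAIN_APPROX_NONE)
    return sorted(cs,key=cv2.contourArea)[::-1][:n]
def rect(P):  # centre, long, short, yaw of long axis (deg, -90..90), from world points
    (c,(w,h),a)=cv2.minAreaRect((P[:,:2]*1000).astype(np.float32))
    if w<h: w,h,a=h,w,a+90
    return np.round(np.r_[c,w,h,(a+90)%180-90],1)
E
python3 - <<'E'
from h import *
from workcell import bot, vision
c=vision.get_calibration("top"); im=np.load("pics/top0.npy")
print("cam",cam(c)[1].round(3))
def go(n,m,z,roi):
    for b in blobs(m,1,roi):
        P=onplane(c,b[:,0],z); print(n,cv2.contourArea(b),rect(P))
T=(180,165,245,240); J=(310,165,375,240)
go("tray",white(im),.006,T); go("stops",mask(im,100,130,100,40),.012,T)
go("orange",mask(im,3,18,150,80),.062,T)
dark=cv2.inRange(im.max(2),0,70); go("plate",dark|mask(im,3,18,150,80),.010,(190,180,232,228))
go("yellow",mask(im,20,35,120,100),.096,J); 
go("base",cv2.inRange(im.max(2),0,70)|mask(im,20,35),.010,J)
w=vision.get_calibration("wrist"); r,o=cam(w); ob=bot.get_obs()
Rt=R.from_euler("xyz",ob["tcp_rot"],degrees=True).as_matrix(); print("wrist cam in tool",(Rt.T@(o-ob["ee_pos"])).round(3),"fwd",(Rt.T@r[2]).round(3),"right",(Rt.T@r[0]).round(3))
E
```

```text
cam [0.491 0.021 1.161]
tray 1991.0 [573.9 179.3 168.5 128.4   7. ]
stops 104.5 [571.  217.3 124.7  23.3   6.4]
orange 75.0 [556.  171.2  45.1  15.8  20.5]
plate 453.0 [555.4 171.5  79.5  55.9  22.5]
yellow 577.0 [ 579.  -198.5   81.9   56.   -10.5]
base 1877.5 [ 583.3 -200.   151.6  114.9   -8.3]
wrist cam in tool [ 0.001 -0.13   0.077] fwd [-0.001  0.953 -0.302] right [ 1.     0.001 -0.001]
```

```bash
python3 -m crank '-0.2120 0 -0.4736 0 0 0; -0.2120 0 -0.4736 0 0 0; -0.2120 0 -0.4736 0 0 0; -0.2120 0 -0.4736 0 0 0; -0.2120 0 -0.4736 0 0 0; -0.2120 0 -0.4736 0 0 0; -0.2120 0 -0.4736 0 0 0; -0.2120 0 -0.4736 0 0 0' -1 40; python3 -c "
from workcell import bot; o=bot.get_obs(); print(o['q'],o['ee_pos'],o['tcp_rot'],o['time'])"
```

```text
time: 0.9
ee_pos: [0.4695, 0.25, 0.2421]
tcp_rot: [-90.0, 0.0, 71.6]
wrist_force: [0.4, 0.8, 0.5]
opening: 0.085
[2.80297315e+01 2.48040910e+00 7.42902372e+00 9.49548104e+01
 2.85184842e-03 4.64112517e+01] [0.46949305 0.24996192 0.24212471] [-8.99936625e+01  2.52138067e-03  7.16184797e+01] 0.9
```

```bash
python3 -m crank '-0.0475 0.09 -0.1064 0 -0.705 0; -0.0475 0.09 -0.1064 0 -0.705 0; -0.0475 0.09 -0.1064 0 -0.705 0; -0.0475 0.09 -0.1064 0 -0.705 0; -0.0475 0.09 -0.1064 0 -0.705 0; -0.0475 0.09 -0.1064 0 -0.705 0; -0.0475 0.09 -0.1064 0 -0.705 0'
python3 - <<'E'
from h import *
from workcell import bot, vision
c=vision.get_calibration("wrist"); o=bot.get_obs(); im=vision.camera("wrist"); np.save("pics/w1.npy",im)
print(o['q'].round(1) if hasattr(o['q'],'round') else o['q'],o['time'])
cv2.imwrite("pics/w1.png",im[:,:,::-1])
for n,m,z in (("orange",mask(im,3,18,150,80),.062),("tray",white(im),.006),("stops",mask(im,100,130,100,40),.012)):
    for b in blobs(m,1): print(n,cv2.contourArea(b),b[:,0].min(0),b[:,0].max(0),rect(onplane(c,b[:,0],z)))
E
```

```text
time: 1.6
ee_pos: [0.5543, 0.1731, 0.1522]
tcp_rot: [-90.0, -0.0, 111.8]
wrist_force: [0.5, -0.3, 0.5]
opening: 0.0855
[17.3  8.3  3.8 85.5 -0.  -4.5] 1.6
orange 1302.5 [242 156] [264 224] [552.5 168.8  53.5  16.9  21.8]
tray 8921.0 [173 123] [349 284] [574.1 178.3 168.1 128.6   6.9]
stops 1932.0 [179 148] [324 268] [576.7 173.2 123.5 108.4   6.8]
```

View pics/w1.png

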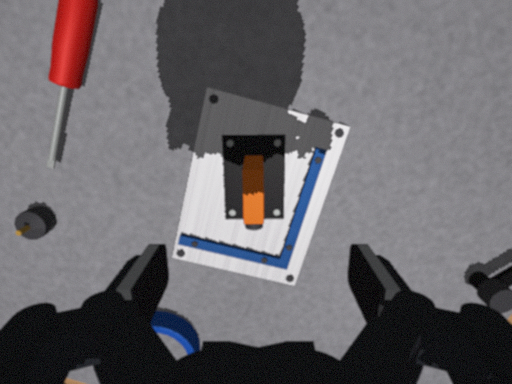

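```bash
python3 -m crank '-0.0022 0.048 -0.0004 0 0 0; -0.0022 0.096 -0.0004 0 0 0; -0.0022 0.124 -0.0004 0 0 0; -0.0022 0.124 -0.0004 0 0 0; -0.0022 0.124 -0.0004 0 0 0' -1 30 && python3 -m crank '0 0 0 0 0 0; 0 0 0 0 0 0; 0 0 0 0 0 0; 0 0 0 0 0 0; 0 0 0 0 0 0; 0 0 0 0 0 0; 0 0 0 0 0 0; 0 0 0 0 0 0' 1 30
python3 - <<'E'
from h import *
from workcell import bot, vision
o=bot.get_obs(); print(np.round(o["ee_pos"],4),o["opening"],np.round(o["wrist_force"],2),np.round(o["torque"],3))
c=vision.get_calibration("top"); im=vision.camera("top"); np.save("pics/t2.npy",im)
cv2.imwrite("pics/t2.png",cv2.resize(im[140:270,150:300,::-1],None,fx=5,fy=4.6))
E
```

```text
time: 2.15
ee_pos: [0.5557, 0.1715, 0.0293]
tcp_rot: [-90.0, 0.0, 112.0]
wrist_force: [-0.4, 0.3, 0.1]
opening: 0.0854
time: 2.95
ee_pos: [0.5558, 0.1712, 0.0288]
tcp_rot: [-90.0, 0.0, 112.0]
wrist_force: [-1.2, -0.2, 4.9]
opening: 0.0155
[0.5558 0.1712 0.0288] 0.015525041420566604 [-1.21 -0.22  4.95] [-0.111  0.102  0.008]
```

```bash
python3 -m crank '0 -0.001 0 0 0.06 0; 0.001 -0.001 -0.006 0 0.16 0; 0.0025 -0.001 -0.015 0 0.263 0; 0.004 -0.001 -0.024 0 0.263 0; 0.0057 -0.001 -0.0338 0 0.263 0; 0.0057 -0.001 -0.0338 0 0.263 0; 0.0057 -0.001 -0.0338 0 0.263 0' 1 40
python3 - <<'E'
from h import *
from workcell import bot, vision
c=vision.get_calibration("wrist"); o=bot.get_obs(); im=vision.camera("wrist"); np.save("pics/w3.npy",im)
print(np.round(o["ee_pos"],4),o["opening"],np.round(o["wrist_force"],2))
cv2.imwrite("pics/w3.png",cv2.resize(im[:,:,::-1],(800,600)))
E
```

```text
time: 3.7
ee_pos: [0.5847, 0.1892, 0.0289]
tcp_rot: [-90.0, 0.0, 97.0]
wrist_force: [-0.3, -0.5, -2.0]
opening: 0.0159
[0.5847 0.1892 0.0289] 0.015850745593821776 [-0.29 -0.47 -2.01]
```

View pics/w3.png

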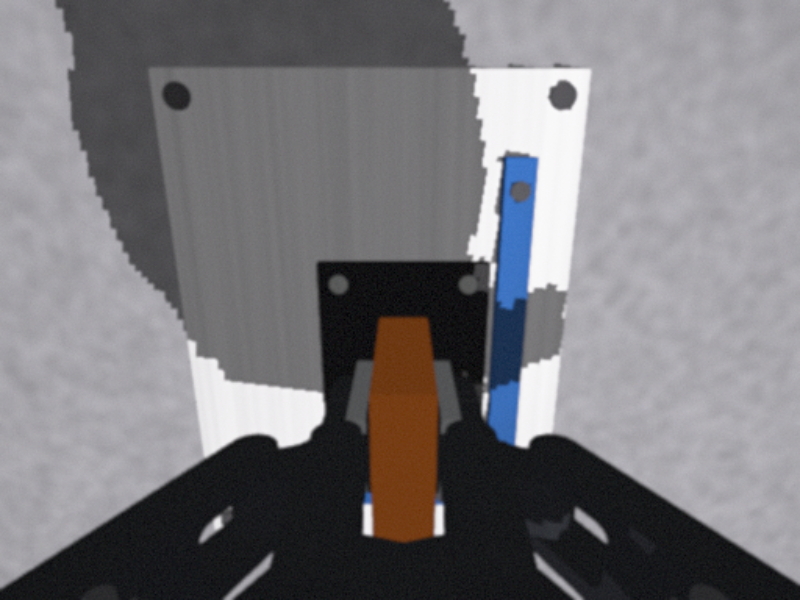

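```bash
python3 -m crank '0.001 0 -0.001 0 0 0; 0.002 0 -0.002 0 0 0; 0.0025 0 -0.0025 0 0 0; 0.0025 0 -0.0025 0 0 0'; python3 -m crank '0.0005 0 0 0 0 0; 0.0010 0 0 0 0 0; 0.0010 0 0 0 0 0'; python3 -m crank '0 0 -0.0005 0 0 0; 0 0 -0.0010 0 0 0; 0 0 -0.0010 0 0 0'
```

```text
time: 4.15
ee_pos: [0.5867, 0.1917, 0.0293]
tcp_rot: [-90.0, 0.0, 96.9]
wrist_force: [-2.7, -3.0, 0.3]
opening: 0.0156
time: 4.45
ee_pos: [0.5867, 0.1917, 0.0293]
tcp_rot: [-90.0, 0.1, 96.9]
wrist_force: [-1.7, -7.2, 1.3]
opening: 0.0155
time: 4.75
ee_pos: [0.5867, 0.1917, 0.0293]
tcp_rot: [-89.9, 0.1, 96.9]
wrist_force: [-7.3, -8.0, 4.6]
opening: 0.0155
```

```bash
python3 -m crank '0 0 0 0 0 0; 0 0 0 0 0 0; 0 0 0 0 0 0'
python3 - <<'E'
from h import *
from workcell import bot, vision
a=vision.camera("wrist"); b=vision.camera("scene"); np.save("pics/s4.npy",b)
A=cv2.resize(a[150:300,180:360],None,fx=2.2,fy=3.9); c=vision.get_calibration("scene"); r,_=cam(c)
p=r@np.array([.587,.192,.02])+np.ravel(c["tvec"]); u=int(c["fx"]*p[0]/p[2]+c["cx"]); v=int(c["fy"]*p[1]/p[2]+c["cy"])
B=cv2.resize(b[v-50:v+50,u-50:u+50],(400,585),interpolation=cv2.INTER_CUBIC)
cv2.imwrite("pics/c4.png",np.hstack([A,B])[:,:,::-1])
E
```

```text
time: 5.05
ee_pos: [0.5867, 0.1917, 0.0293]
tcp_rot: [-89.9, 0.1, 96.9]
wrist_force: [-5.9, -8.3, 4.4]
opening: 0.0159
```

View pics/c4.png

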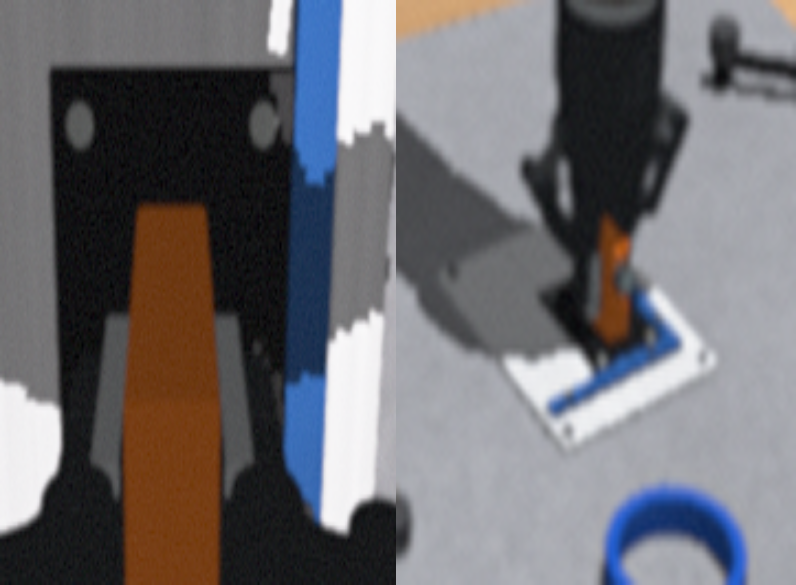

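```bash
python3 -m crank '-0.0015 0 0.0012 0 0 0; -0.0015 -0.02 0.0012 0 0 0; -0.0015 -0.06 0.0012 0 0 0; -0.0015 -0.105 0.0012 0 0 0; -0.0015 -0.15 0.0012 0 0 0; -0.0015 -0.195 0.0012 0 0 0; -0.0015 -0.22 0.0012 0 0 0; -0.0015 -0.22 0.0012 0 0 0' 1 60; python3 -m crank '-0.045 0 0 0 0.1 0; -0.095 0 0 0 0.2 0; -0.145 0 0 0 0.288 0; -0.195 0 0 0 0.288 0; -0.245 0 0 0 0.288 0; -0.29 0 -0.048 0 0.288 0; -0.29 0 -0.048 0 0.288 0; -0.29 0 -0.048 0 0.288 0'; python3 -m crank '0 0 0 0 0 0; 0 0 0 0 0 0'
python3 - <<'E'
from h import *
from workcell import bot, vision
import pickle
c=vision.get_calibration("wrist"); o=bot.get_obs(); im=vision.camera("wrist"); pickle.dump((c,o,im),open("pics/w5.pkl","wb"))
print(np.round(o["ee_pos"],4),o["opening"],np.round(o["wrist_force"],2),np.round(o["torque"],3),np.round(o["q"],1))
cv2.imwrite("pics/w5.png",cv2.resize(im[:,:,::-1],(800,600)))
E
```

```text
time: 5.95
ee_pos: [0.588, 0.1921, 0.254]
tcp_rot: [-90.4, -0.1, 97.0]
wrist_force: [-0.5, 0.2, -2.2]
opening: 0.0149
time: 6.75
ee_pos: [0.6706, -0.0925, 0.2458]
tcp_rot: [-89.8, -0.0, 80.3]
wrist_force: [0.8, 0.5, -1.8]
opening: 0.0154
time: 6.95
ee_pos: [0.6691, -0.0899, 0.2491]
tcp_rot: [-90.0, -0.0, 80.5]
wrist_force: [-0.0, 0.5, -1.3]
opening: 0.0158
[ 0.6691 -0.0899  0.2491] 0.015849072713197125 [-0.05  0.53 -1.33] [-0.011  0.019  0.008] [-7.7 23.9 33.6 99.7  0.   1.9]
```

View pics/w5.png

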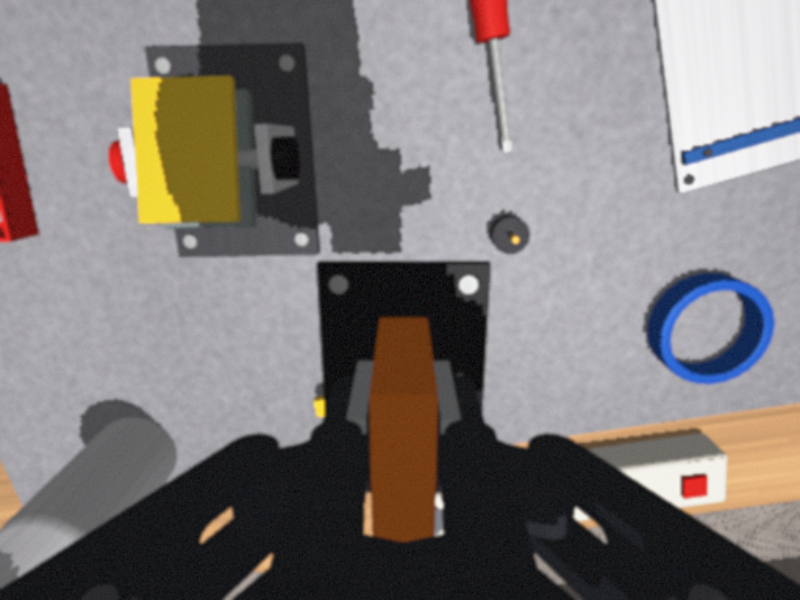

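```bash
python3 -m crank '-0.045 0 0 0 0 0; -0.09 0 0 0 0 0; -0.135 0 0 0 0 0; -0.17 0 0 0 0 0; -0.17 0 0 0 0 0; -0.17 0 0 0 0 0; -0.17 0 0 0 0 0'
cat > m.py <<'E'
from h import *
import pickle
def quad(im,roi):
    b=blobs(mask(im,18,36,100,60),1,roi)[0]; h=cv2.convexHull(b)
    q=cv2.approxPolyDP(h,8,True)[:,0].astype(float)
    # refine: fit line to contour points near each side, intersect
    L=[]
    P=b[:,0].astype(float)
    for i in range(len(q)):
        a,e=q[i],q[(i+1)%len(q)]; t=(e-a)/np.linalg.norm(e-a); n=np.array([-t[1],t[0]])
        s=(P-a)@t/np.linalg.norm(e-a); k=(abs((P-a)@n)<2.5)&(s>.12)&(s<.88)
        vx,vy,x,y=cv2.fitLine(P[k].astype(np.float32),cv2.DIST_HUBER,0,.01,.01).ravel(); L.append(np.cross([x,y,1],[x+vx,y+vy,1]))
    o=[np.cross(L[i-1],L[i]) for i in range(len(L))]
    return q,np.array([p[:2]/p[2] for p in o])
E
python3 - <<'E'
from m import *
from workcell import bot, vision
c=vision.get_calibration("wrist"); o=bot.get_obs(); im=vision.camera("wrist"); pickle.dump((c,o,im),open("pics/w6.pkl","wb"))
print(np.round(o["ee_pos"],4))
V=[]
for f in ("w5","w6"):
    c,o,im=pickle.load(open(f"pics/{f}.pkl","rb")); 
    roi=(60,30,180,170) if f=="w5" else (150,0,420,166)
    q,r=quad(im,roi); print(f,len(q),q.tolist(),r.round(1).tolist())
    d=cv2.resize(im[0:200,:],(800,312))[:,:,::-1].copy()
    for p in r: cv2.circle(d,tuple((p*1.5625).astype(int)),3,(255,0,255),-1)
    V.append(d)
cv2.imwrite("pics/q6.png",np.vstack(V)[:600])
E
```

```text
time: 7.7
ee_pos: [0.6414, -0.2569, 0.2498]
tcp_rot: [-90.0, -0.0, 80.5]
wrist_force: [-0.2, 0.5, -1.4]
opening: 0.0154
[ 0.6414 -0.2569  0.2498]
w5 4 [[149.0, 49.0], [153.0, 140.0], [89.0, 142.0], [84.0, 50.0]] [[149.1, 47.6], [152.9, 140.7], [89.5, 142.3], [83.1, 50.2]]
w6 4 [[341.0, 47.0], [342.0, 140.0], [281.0, 142.0], [277.0, 50.0]] [[343.0, 48.0], [343.0, 141.0], [279.3, 141.0], [277.5, 48.0]]
```

View pics/q6.png

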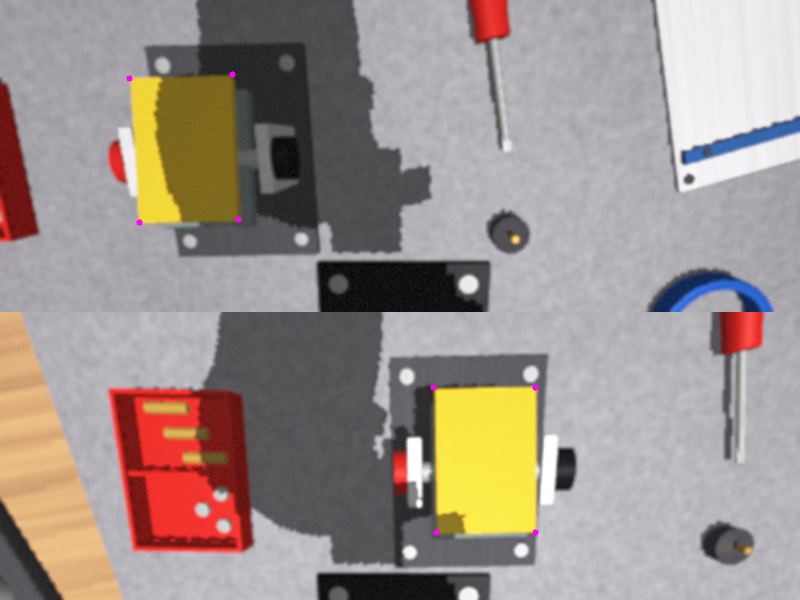

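Run:
```python
from m import *
for f,sl in (("w5",[("right r95",(95,slice(143,158))),("left r95",(95,slice(80,94))),("bottom c105",(slice(134,150),105)),("top c95",(slice(44,56),95)),("bottom c125",(slice(134,150),125))]),("w6",[("left r95",(95,slice(272,286))),("right r95",(95,slice(336,350))),("bottom c325",(slice(134,150),325)),("top c310",(slice(42,54),310))])):
    c,o,im=pickle.load(open(f"pics/{f}.pkl","rb")); print(f,"cam",cam(c)[1].round(4))
    for n,s in sl: print(n,[int(''.join('%d'%0 for _ in ())or 0) or tuple(x//1 for x in p[:2].tolist()) for p in im[s]])
```

```text
w5 cam [ 0.5938 -0.0762  0.3796]
right r95 [(122, 103), (127, 107), (131, 109), (124, 103), (125, 105), (123, 104), (117, 99), (107, 89), (98, 87), (81, 78), (71, 73), (70, 76), (71, 74), (66, 72), (71, 72)]
left r95 [(237, 237), (238, 237), (238, 237), (241, 241), (237, 237), (235, 229), (237, 219), (242, 219), (240, 210), (241, 212), (240, 214), (241, 216), (239, 212), (241, 216)]
bottom c105 [(242, 217), (241, 217), (243, 219), (242, 218), (243, 220), (242, 218), (243, 219), (240, 213), (223, 189), (172, 164), (146, 157), (147, 156), (154, 156), (161, 157), (168, 166), (164, 166)]
top c95 [(107, 106), (113, 114), (116, 116), (119, 119), (143, 134), (197, 171), (239, 205), (243, 215), (241, 214), (240, 210), (240, 211), (241, 213)]
bottom c125 [(131, 109), (129, 106), (123, 100), (124, 106), (127, 104), (128, 106), (126, 108), (127, 113), (132, 132), (143, 153), (135, 146), (110, 116), (89, 88), (83, 83), (83, 85), (82, 85)]
w6 cam [ 0.566  -0.2433  0.3802]
left r95 [(57, 56), (62, 63), (59, 60), (60, 60), (62, 65), (82, 83), (148, 129), (231, 193), (251, 229), (252, 235), (251, 235), (251, 236), (251, 234), (251, 236)]
right r95 [(251, 234), (250, 233), (250, 234), (250, 231), (251, 233), (252, 233), (243, 217), (191, 166), (123, 118), (100, 99), (134, 133), (226, 225), (255, 255), (255, 255)]
bottom c325 [(252, 236), (252, 236), (252, 237), (252, 237), (252, 238), (253, 237), (248, 225), (225, 196), (173, 175), (145, 155), (111, 119), (103, 104), (101, 100), (103, 102), (105, 101), (104, 98)]
top c310 [(98, 96), (98, 99), (96, 94), (90, 91), (81, 78), (110, 94), (197, 160), (251, 222), (252, 232), (250, 230), (249, 229), (249, 230)]
```

```bash
cat > fit.py <<'E'
from m import *
from scipy.optimize import least_squares
C=[]
# order: top-right, bottom-right, bottom-left, top-left (image); image down = +x, right = +y
K={"w5":[[149.1,47.6],[152.9,140.7],[89.5,142.3],[83.1,50.2]],"w6":[[343.0,48.0],[343.0,141.0],[279.3,141.0],[277.5,48.0]]}
half=np.array([[.5,-.5],[.5,.5],[-.5,.5],[-.5,-.5]])
for f in K:
    c,o,im=pickle.load(open(f"pics/{f}.pkl","rb")); uv=np.array(K[f])+half*.8
    if f=="w5": uv[:2,0]-=2.3
    C.append((c,uv))
def proj(c,X): return cv2.projectPoints(X,np.ravel(c["rvec"]),np.ravel(c["tvec"]),np.array([[c["fx"],0,c["cx"]],[0,c["fy"],c["cy"]],[0,0,1]]),None)[0][:,0]
def face(p,s,dz=0):
    x,y,yaw,a=p; a*=s   # s=+1: rises to +x (leans to -x world)
    n=np.array([-np.sin(a),0,np.cos(a)]); e=np.array([np.cos(a),0,np.sin(a)])
    c=np.array([0,0,.07])+(.028+dz)*n; P=np.array([c+u*e+[0,v,0] for u,v in ((-.04,.028),(.04,.028),(.04,-.028),(-.04,-.028))])
    return P@R.from_euler("z",yaw).as_matrix().T+[x,y,0], (c@R.from_euler("z",yaw).as_matrix().T+[x,y,0])
def res(p,s):
    r=[]
    for c,uv in C:
        q=proj(c,face(p,s)[0]); b=proj(c,face(p,s,-.006)[0])
        for i in (1,2): q[i,1]=max(q[i,1],b[i,1])
        for i in (0,3): q[i,1]=min(q[i,1],b[i,1])
        r.append(q-uv)
    return np.ravel(r)
for s in (1,-1):
    for a0 in (.2,.35,.5):
        S=least_squares(res,[.58,-.2,-.16,a0],args=(s,),loss="huber",x_scale=[.01,.01,.05,.1])
        print(s,np.round(S.x[:2]*1000,1),np.degrees(S.x[2:]).round(2),"cost",round(S.cost,2),"centre",face(S.x,s)[1].round(4))
    print(res(S.x,s).reshape(2,4,2).round(1).tolist())
# free triangulation
Pm=[np.array([[c["fx"],0,c["cx"]],[0,c["fy"],c["cy"]],[0,0,1]])@np.c_[cam(c)[0],np.ravel(c["tvec"])] for c,_ in C]
X=cv2.triangulatePoints(Pm[0],Pm[1],C[0][1].T,C[1][1].T); print((X[:3]/X[3]).T.round(4))
E
python3 fit.py
```

```text
1 [ 585.3 -199.3] [-8.39 13.62] cost 3.57 centre [ 0.5788 -0.1983  0.0972]
1 [ 585.3 -199.3] [-8.39 13.62] cost 3.57 centre [ 0.5788 -0.1983  0.0972]
1 [ 585.3 -199.3] [-8.39 13.62] cost 3.57 centre [ 0.5788 -0.1983  0.0972]
[[[-0.2, 0.4], [0.0, 0.5], [-1.5, 0.1], [-0.4, -0.8]], [[-0.1, -0.7], [-0.1, -0.6], [0.8, 0.7], [1.3, 0.7]]]
-1 [ 585.3 -199.3] [ -8.39 -13.62] cost 3.57 centre [ 0.5788 -0.1983  0.0972]
-1 [ 585.3 -199.3] [ -8.39 -13.62] cost 3.57 centre [ 0.5788 -0.1983  0.0972]
-1 [ 585.3 -199.3] [ -8.39 -13.62] cost 3.57 centre [ 0.5788 -0.1983  0.0972]
[[[-0.2, 0.4], [0.0, 0.5], [-1.5, 0.1], [-0.4, -0.8]], [[-0.1, -0.7], [-0.1, -0.6], [0.8, 0.7], [1.3, 0.7]]]
[[ 0.5446 -0.1649  0.0877]
 [ 0.6218 -0.1763  0.107 ]
 [ 0.6137 -0.2323  0.1034]
 [ 0.5358 -0.2213  0.0853]]
```

```bash
python3 -m crank '0.02 0.01 0.035 -0.08 -0.0192 -0.0008; 0.0464 0.02 0.0823 -0.18 -0.0192 -0.0017; 0.0464 0.04 0.0823 -0.237 -0.0192 -0.0023; 0.0464 0.06 0.0823 -0.237 -0.0192 -0.0023; 0.0464 0.09 0.0823 -0.237 -0.0192 -0.0023; 0.0464 0.1112 0.0823 -0.237 -0.0192 -0.0023; 0.0464 0.1112 0.0823 -0.237 -0.0192 -0.0023; 0.0464 0.1112 0.0823 -0.237 -0.0192 -0.0023' 1 60
python3 - <<'E'
from h import *
from workcell import bot, vision
o=bot.get_obs(); Rt=R.from_euler("xyz",o["tcp_rot"],degrees=True).as_matrix()
print(np.round(o["ee_pos"],4),np.round(o["wrist_force"],2),np.round(o["torque"],3),"\n",Rt.T.round(4),np.round(o["q"],1))
c=vision.get_calibration("scene"); b=vision.camera("scene"); w=vision.camera("wrist")
p=cam(c)[0]@np.array([.58,-.2,.11])+np.ravel(c["tvec"]); u=int(c["fx"]*p[0]/p[2]+c["cx"]); v=int(c["fy"]*p[1]/p[2]+c["cy"])
B=cv2.resize(b[v-45:v+45,u-45:u+45],(400,500),interpolation=cv2.INTER_CUBIC); A=cv2.resize(w[100:350,156:356],(400,500))
cv2.imwrite("pics/c7.png",np.hstack([A,B])[:,:,::-1])
E
```

```text
time: 8.55
ee_pos: [0.5682, -0.198, 0.139]
tcp_rot: [-103.6, 0.0, 81.6]
wrist_force: [-0.0, 0.0, -1.2]
opening: 0.0154
[ 0.5682 -0.198   0.139 ] [-0.01  0.04 -1.17] [-0.01   0.272  0.023] 
 [[ 0.1456  0.9893 -0.    ]
 [ 0.2329 -0.0343 -0.9719]
 [-0.9615  0.1415 -0.2354]] [-20.5  -1.9  -9.6  68.9   2.8 -11.8]
```

View pics/c7.png

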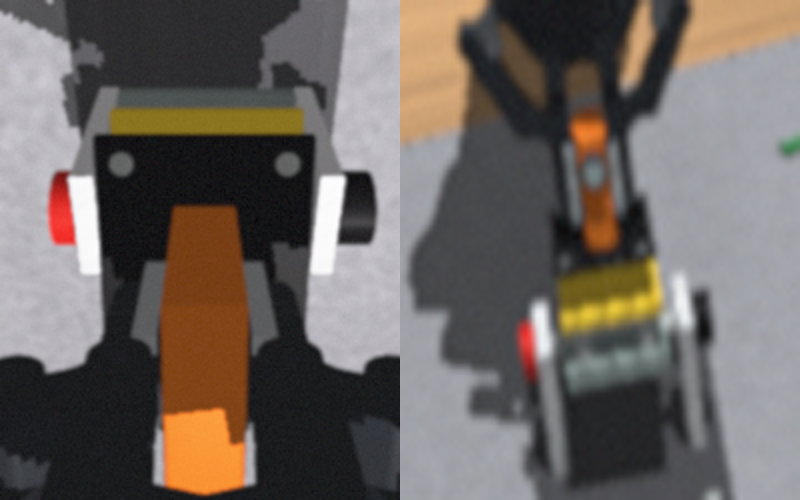

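```bash
python3 -m crank '0 0.006 0 0 0 0; 0 0.012 0 0 0 0; 0 0.016 0 0 0 0; 0 0.016 0 0 0 0; 0 0.016 0 0 0 0'
cat > st.py <<'E'
from h import *
from workcell import bot
o=bot.get_obs(); Rt=R.from_euler("xyz",o["tcp_rot"],degrees=True).as_matrix(); f=np.array(o["wrist_force"]); c=np.array([.5789,-.1985,.0967])
t=Rt.T@np.array(o["torque"])
e=np.array(o["ee_pos"])+Rt@[.0007,.0233,-.0008]-c
print("t",round(o["time"],2),"pos",np.round(o["ee_pos"],4),"F tool",(Rt.T@(f-[0,0,-1.2])).round(2),"M tool",t.round(3),"foot-centre in tool mm",(Rt.T@e*1000).round(1))
E
python3 st.py; for i in 1; do python3 -m crank '0 0.001 0 0 0 0; 0 0.002 0 0 0 0; 0 0.002 0 0 0 0'; python3 st.py; done
```

```text
time: 9.15
ee_pos: [0.5715, -0.1994, 0.1223]
tcp_rot: [-103.5, -0.0, 81.5]
wrist_force: [0.1, 0.6, -0.6]
opening: 0.0154
t 9.15 pos [ 0.5715 -0.1994  0.1223] F tool [ 0.6  -0.53 -0.19] M tool [ 0.291  0.032 -0.022] foot-centre in tool mm [-1.3 -3.3  0.2]
time: 9.45
ee_pos: [0.572, -0.1995, 0.1206]
tcp_rot: [-103.6, -0.0, 81.5]
wrist_force: [-0.4, 0.2, -1.4]
opening: 0.0155
t 9.45 pos [ 0.572  -0.1995  0.1206] F tool [0.16 0.1  0.5 ] M tool [ 0.232 -0.019  0.051] foot-centre in tool mm [-1.3 -1.5  0.1]
```

```bash
python3 -m crank '0.0008 0.001 0 0 0 0; 0.0008 0.002 0 0 0 0; 0.0008 0.002 0 0 0 0; 0.0008 0.002 0 0 0 0'; python3 st.py; python3 -m crank '0 0.001 0 0 0 0; 0 0.002 0 0 0 0; 0 0.002 0 0 0 0; 0 0.002 0 0 0 0'; python3 st.py
```

```text
time: 9.85
ee_pos: [0.5727, -0.1987, 0.1189]
tcp_rot: [-103.6, -0.0, 81.6]
wrist_force: [-0.8, 0.3, 1.5]
opening: 0.015
t 9.85 pos [ 0.5727 -0.1987  0.1189] F tool [ 0.14 -2.85  0.13] M tool [ 0.313  0.006 -0.136] foot-centre in tool mm [-0.4  0.3 -0.1]
time: 10.25
ee_pos: [0.5731, -0.1988, 0.1169]
tcp_rot: [-103.6, -0.0, 81.6]
wrist_force: [-1.3, 1.9, 2.5]
opening: 0.0157
t 10.25 pos [ 0.5731 -0.1988  0.1169] F tool [ 1.67 -4.01  0.69] M tool [ 0.425  0.027 -0.273] foot-centre in tool mm [-0.4  2.4 -0. ]
```

```bash
python3 -m crank '0 0.001 0 0 0 0; 0 0.002 0 0 0 0; 0 0.003 0 0 0 0; 0 0.0035 0 0 0 0; 0 0.0035 0 0 0 0'; python3 st.py; python3 -m crank '0 0 0 0 0 0; 0 0 0 0 0 0'; python3 st.py;  python3 -m crank '0 0 0 0 0 0'; python3 st.py
python3 - <<'E'
from h import *
from workcell import bot, vision
c=vision.get_calibration("scene"); b=vision.camera("scene"); w=vision.camera("wrist"); t=vision.camera("top"); np.save("pics/w8.npy",w); np.save("pics/t8.npy",t)
p=cam(c)[0]@np.array([.58,-.2,.11])+np.ravel(c["tvec"]); u=int(c["fx"]*p[0]/p[2]+c["cx"]); v=int(c["fy"]*p[1]/p[2]+c["cy"])
B=cv2.resize(b[v-30:v+30,u-25:u+25],(400,500),interpolation=cv2.INTER_CUBIC); A=cv2.resize(w[130:280,196:316],(400,500))
cv2.imwrite("pics/c8.png",np.hstack([A,B])[:,:,::-1])
E
```

```text
time: 10.75
ee_pos: [0.5739, -0.199, 0.1136]
tcp_rot: [-103.6, -0.0, 81.5]
wrist_force: [-2.8, 2.1, 6.3]
opening: 0.0155
t 10.75 pos [ 0.5739 -0.199   0.1136] F tool [ 1.67 -7.96  1.21] M tool [ 0.639  0.023 -0.355] foot-centre in tool mm [-0.5  5.8 -0.1]
time: 10.95
ee_pos: [0.5739, -0.1989, 0.1136]
tcp_rot: [-103.6, -0.0, 81.6]
wrist_force: [-2.5, 2.0, 5.9]
opening: 0.0153
t 10.95 pos [ 0.5739 -0.1989  0.1136] F tool [ 1.57 -7.58  0.97] M tool [ 0.694  0.053 -0.416] foot-centre in tool mm [-0.4  5.7 -0.1]
time: 11.05
ee_pos: [0.5739, -0.1989, 0.1136]
tcp_rot: [-103.6, -0.0, 81.6]
wrist_force: [-2.1, 2.1, 6.3]
opening: 0.015
t 11.05 pos [ 0.5739 -0.1989  0.1136] F tool [ 1.81 -7.9   0.57] M tool [ 0.675  0.019 -0.371] foot-centre in tool mm [-0.4  5.7 -0.1]
```

View pics/c8.png

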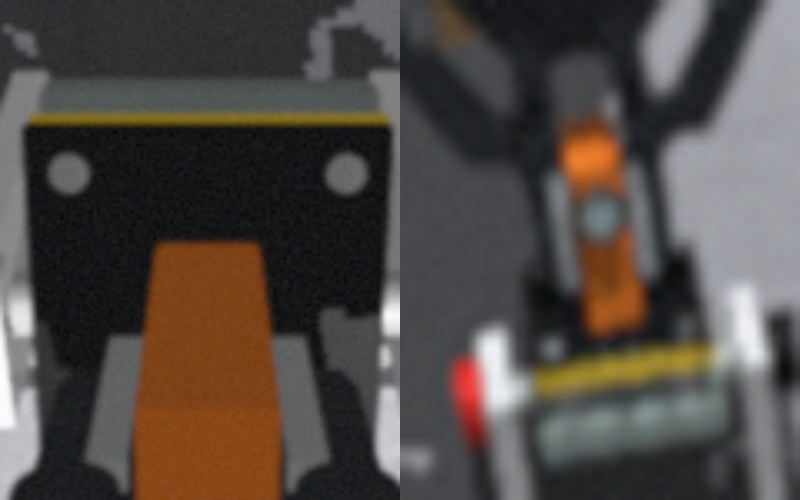

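```bash
python3 -m crank '0 0 0 0.004 0 0; 0 0 0 0.008 0 0; 0 0 0 0.008 0 0; 0 0 0 0.008 0 0'; python3 st.py; python3 -m crank '0 0 0 0 0 0'; python3 st.py; python3 -m crank '0 0 0 0.004 0 0; 0 0 0 0.008 0 0; 0 0 0 0.008 0 0; 0 0 0 0.008 0 0'; python3 st.py; python3 -m crank '0 0 0 0 0 0'; python3 st.py
```

```text
time: 11.6
ee_pos: [0.574, -0.199, 0.1137]
tcp_rot: [-103.2, 0.0, 81.6]
wrist_force: [-3.8, 1.9, 5.1]
opening: 0.015
t 11.6 pos [ 0.574  -0.199   0.1137] F tool [ 1.34 -7.1   2.51] M tool [ 0.448  0.003 -0.403] foot-centre in tool mm [-0.5  5.7  0. ]
time: 11.7
ee_pos: [0.574, -0.1989, 0.1137]
tcp_rot: [-103.2, -0.0, 81.6]
wrist_force: [-2.6, 2.1, 6.0]
opening: 0.0149
t 11.7 pos [ 0.574  -0.1989  0.1137] F tool [ 1.65 -7.67  1.21] M tool [ 0.412  0.011 -0.35 ] foot-centre in tool mm [-0.5  5.7  0. ]
time: 12.1
ee_pos: [0.5741, -0.199, 0.1138]
tcp_rot: [-102.7, 0.0, 81.6]
wrist_force: [-2.9, 2.0, 6.1]
opening: 0.0155
t 12.1 pos [ 0.5741 -0.199   0.1138] F tool [ 1.57 -7.82  1.49] M tool [ 0.297 -0.006 -0.368] foot-centre in tool mm [-0.5  5.6 -0. ]
time: 12.2
ee_pos: [0.5741, -0.199, 0.1138]
tcp_rot: [-102.7, 0.0, 81.6]
wrist_force: [-3.8, 1.8, 5.8]
opening: 0.0151
t 12.2 pos [ 0.5741 -0.199   0.1138] F tool [ 1.26 -7.71  2.35] M tool [ 0.351 -0.05  -0.327] foot-centre in tool mm [-0.5  5.6 -0. ]
```

```bash
python3 -m crank '0 0 0 -0.004 0 0; 0 0 0 -0.008 0 0; 0 0 0 -0.008 0 0; 0 0 0 -0.008 0 0; 0 0 0 -0.008 0 0'; python3 st.py; python3 -m crank '0 0 0 0 0 0; 0 0 0 0 0 0; 0 0 0 0 0 0'; python3 st.py
python3 - <<'E'
from h import *
from workcell import bot, vision
print(np.abs(bot.get_obs()["qd"]).max().round(3))
a=np.load("pics/top0.npy"); b=vision.camera("top"); w=vision.camera("wrist")
for n,(h0,h1),roi in (("driver",(0,8),(262,190,290,250)),("tape",(100,130),(200,110,250,155)),("battery",(100,130),(300,115,345,145)),("box",(0,8),(390,185,435,240)),("prop",(50,80),(230,265,295,285))):
    print(n,[np.round(cv2.minAreaRect(blobs(mask(i,h0,h1,100,50),1,roi)[0])[0],1).tolist() for i in (a,b)])
A=cv2.resize(w[130:280,196:316],(400,500)); B=cv2.resize(b[165:245,300:380],(400,500),interpolation=cv2.INTER_CUBIC)
cv2.imwrite("pics/c9.png",np.hstack([A,B])[:,:,::-1])
E
```

```text
time: 12.7
ee_pos: [0.574, -0.1989, 0.1137]
tcp_rot: [-103.2, -0.0, 81.6]
wrist_force: [-2.8, 1.9, 5.1]
opening: 0.0158
t 12.7 pos [ 0.574  -0.1989  0.1137] F tool [ 1.44 -6.83  1.55] M tool [ 0.43  -0.055 -0.358] foot-centre in tool mm [-0.5  5.6 -0. ]
time: 13.0
ee_pos: [0.574, -0.1989, 0.1137]
tcp_rot: [-103.2, -0.0, 81.6]
wrist_force: [-4.3, 3.1, 5.9]
opening: 0.0158
t 13.0 pos [ 0.574  -0.1989  0.1137] F tool [ 2.43 -7.97  2.94] M tool [ 0.451  0.05  -0.36 ] foot-centre in tool mm [-0.4  5.7  0. ]
0.096
driver [[273.0, 227.0], [273.0, 227.0]]
tape [[223.9, 131.2], [224.1, 131.3]]
battery [[327.0, 127.5], [327.0, 127.5]]
box [[412.2, 212.1], [413.5, 204.0]]
prop [[261.0, 275.2], [261.0, 275.2]]
```

View pics/c9.png

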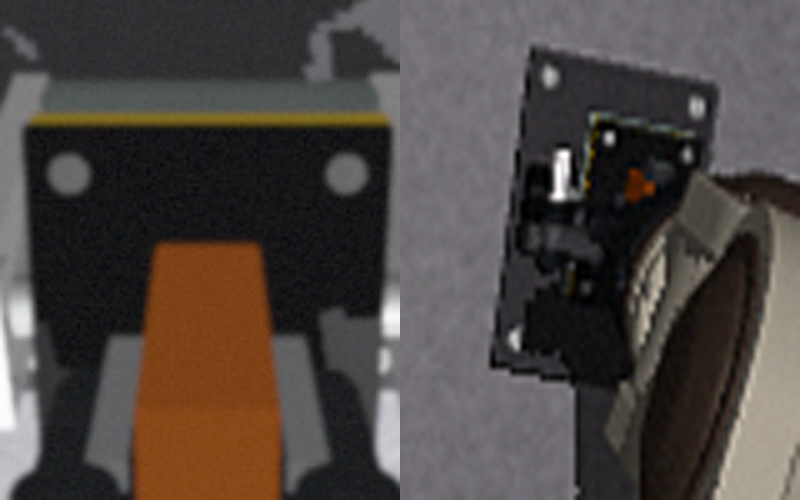

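```bash
python3 - <<'E'
from h import *
from workcell import bot, vision
a=np.load("pics/scene0.npy"); b=vision.camera("scene")
print([np.round(cv2.minAreaRect(blobs(mask(i,0,8,100,50),1,(70,220,125,280))[0])[0],1).tolist() for i in (a,b)])
E
python3 -m crank '0 0 0 0 0 0; 0 0 0 0 0 0' 1 60; python3 st.py; python3 -c "
from workcell import bot; print(bot.job_done())"
```

```text
[[97.8, 252.6], [97.3, 252.8]]
time: 13.35
ee_pos: [0.574, -0.199, 0.1137]
tcp_rot: [-103.2, -0.0, 81.5]
wrist_force: [-4.3, 2.0, 6.4]
opening: 0.0154
t 13.35 pos [ 0.574  -0.199   0.1137] F tool [ 1.36 -8.39  2.69] M tool [ 0.458  0.003 -0.367] foot-centre in tool mm [-0.5  5.7  0. ]
the job is handed in; nothing more can be done
None
```

I squared the mount against both stops, carried it to the jig, tilted it and pressed it onto the pad. I handed the job in at about 13.4 s with the mount still gripped and pressed. The hand-in gives no verdict, so what follows rests on my own checks.

- **Squaring:** the plate touched both stops at about 6–8 N each. The wrist picture showed its left edge flush along the left bar. For the far bar I relied on the contact force and a coarse scene view.
- **Slope:** a fit to the pad corners gave 13.6°, and free triangulation about 13.7°. The moment on the wrist suggested the plate was bearing on its low end, so I eased the tilt to 13.2°, where the load balanced. Those estimates differ by about 0.5°, inside the 1.7° allowed.
- **Final press:**
  - The push along the pad's normal is about 8 N, and by my reckoning the pad is pushed in about 5.7 mm.
  - The plate's centre is within about 0.5 mm of where I measured the pad's centre. That measurement is good to 1–2 mm.
  - A small side load of 1.5–3 N remains.
  - The joints were nearly still, at under 0.1°/s.
- **Bystanders:**
  - The driver, tape, battery and propeller show no shift in the top view.
  - The screw box appeared to shift in the top view, which I put down to the arm hiding part of it. The scene view puts it within 0.5 px of its start.
  - I did not re-measure the motor or the drone frame, but nothing passed low over either.

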